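# Clear the mirror stand and lean the mirror upright in it

## Task

Clear the two empty cartons off the wooden mirror stand into the waste bin. Then lay the mirror in the stand in its reclined position (glass outwards, arched end up, square foot behind the outer rib, back on the panel) and let go; from there take it again and bring the foot in behind the inner rib, so that it is left leaning steeply against the panel, square to it. Leave the other things on the table where they are.

Things in the scene. Friction and masses are not known exactly. Their poses are not given: they have to be found in the camera images.
- stand: Dark wooden mirror stand, fixed to the table. Origin: centre of its underside; x along its length, +y towards its upright back panel, z up. Base board 240 (x) x 130 (y) x 10 mm thick, back panel and two low ribs all along x; no side walls.
- panel_top (a point): Middle of the front top edge of the stand's back panel (stand's axes): 45 mm from the stand's origin along +y, 110 mm above the table. The panel is 14 mm thick.
- outer_stop (a point): Foot of the face of the outer rib that looks to the panel, on the base board at mid length, 93 mm in front of the panel face; ribs are 10 mm wide, 12 mm high (top 22 mm above the table). With its foot against this rib and its back on the panel's top edge the mirror lies reclined at 50 deg from horizontal.
- inner_stop (a point): The same point of the inner rib, 51.5 mm in front of the panel face. With its foot against this rib and its back on the panel's top edge the mirror leans steeply, at 68 deg from horizontal.
- mirror_center (a point): Centre (half-way through the thickness) of the flat wooden-framed mirror: 60 mm wide (x), 190 mm long (y), 12 mm thick (z), 0.22 kg. The +y end is the arched top (half-round, radius 30 mm), the -y end is the square foot; +z is the glass side. It starts lying flat on the table, glass up, its arched end roughly towards the stand. Axes are the mirror's own.
- mirror_foot (a point): Middle of the square foot end face of the mirror, 95 mm from the centre along the mirror's -y, half-way through the thickness; same axes.
- carton_a_center (a point): Centre of an empty cardboard battery carton, a stiff box 44 (x) x 24 (y) x 64 mm (z, upright), about 0.03 kg, standing on the stand's base board between the two ribs, its x along the stand's x.
- carton_b_center (a point): Centre of the second carton, the same as the first, at another place along the stand.
- bin: Open grey plastic waste bin standing on the table, fixed, 180 (x) x 130 (y) x 75 mm high, walls and floor 4-5 mm. Origin: centre of its underside.
- mirror: The mirror itself: same axes as its centre point; origin at the middle of its back face.
- aid_case: Bystander: tortoiseshell hearing aid case 60 x 90 x 37 mm, origin under its centre.
- tumbler: Bystander: squat glass tumbler, 72 mm across, 85 mm high, origin under its centre.
- brush: Bystander: lavender earmould brush lying along its y, 135 mm long, 10 to 19 mm high; origin under the middle of its handle. (A cream turntable with four wells, fixed, 60 mm high, stands farther out, beyond 0.73 m from the base.)

How it is judged:
By the outcome, as a careful person would: the job done as asked, in the order asked, and still so for the second after the job is handed in, with the robot touching nothing.
It also fails if it takes over 72 s, if anything falls off the work surface, if the arm or the gripper's body presses on something with over 40 N, if the wrist force passes 120 N, or if a joint passes its speed limit or range.

## Robot

A 7-joint arm with a two-finger parallel gripper is mounted at the origin on the work surface. World frame = base frame: x ahead of the robot, y to its left, z up, the work surface at z = 0. Lengths are in mm, angles in rad, forces in N, time in s.
With the tool pointing down it reaches from about 350 to 900 mm from the base axis. Payload 7.2 kg.
Tool frame: the origin (TCP) lies at the very end of the fingers, on their centre line; the grasp point (between the pads) lies 19 mm behind it; x points along the fingers, z is the direction in which the jaws open and shut, and the axes are right-handed (so a half turn about x gives the same grasp; the last joint's range is limited). The gripper opens to 85 mm and grips with 20 to 120 N. Pads are 22 mm wide; open, the fingers measure 114 mm over their backs; the gripper's body (76 mm by 85 mm) begins 54 mm behind the grasp point. The pads swing forward as they close: fully open they stand 13 mm farther back than shut.
Start: joints at [-1.404, 0.411, -0.013, 1.596, 0.006, 1.134, -0.082], TCP at [145.415, 607.851, 231.297] pointing down, gripper open.
Joint ranges: [-2.95, 2.95], [-0.29, 1.99], [-1.47, 1.44], [0.14, 2.54], [-1.03, 4.17], [0.13, 1.85], [-2.86, 2.86]. Speed limits (rad/s): [2.39, 2.39, 3.01, 3.01, 3.14, 3.14, 3.14].

## Interface

Orientations are given as a rotation vector (axis times angle).
In Python, from station import readout, imaging, workorder gives the robot as it stands. The module is installed in compiled form; this text tells all that it offers.
- The arm moves only by the tool drive_tool, never from a script. Its argument "targets" is one flat list of numbers, 7 for each row, row after row: the shift along the tool's x, y, z in mm, then the turn, a rotation vector about the tool's x, y, z in degrees, then the opening, from 0 (shut) to 1 (fully open). In form: [tx, ty, tz, rx, ry, rz, grip, tx, ty, tz, rx, ry, rz, grip, ...]. A call has 1 to 20 rows; each row is the pose to reach, as a shift and turn from the pose commanded when the call began, along the tool's axes at that moment; what a row does not reach only later rows make up. A row lasts 1/10 s, in which the tool goes at most 50 mm and 8.59 degrees, less where a joint would pass 70% of its speed; a pose out of reach is approached as far as the arm can. A call with a gripper value outside its range is refused whole. The fingers move at their own pace and stop on an object; "grip_force" is the grip in N (left out, the last holds). Time passes only in rows, so rows that repeat a pose let the fingers close. It gives the time, the measured TCP pose, the force and the opening at its end, in the units of the state.
- readout.get_obs(): the state, without advancing time (a new reading comes with each control period).
- imaging.camera(name): name is "scene" or "top"; returns (picture, depth): 480x640x3 uint8, red, green, blue; 480x640 float32, mm along the optical axis (not along the pixel's ray), 0 where there is no reading.
- imaging.calibration(name): a dict with "fx", "fy", "cx", "cy" (pixels), "D" ([k1, k2, p1, p2, k3] as OpenCV has them; the pictures are not rectified), "origin" and "attitude" of the camera in the world. Camera axes: x right, y down, z forward; pixel columns grow to the right and rows downward; lengths in mm; the calibration is good to about 2 mm. A picture is of the moment at which its call begins. calibration takes no time and is no camera call.
- workorder.close_job(): hands the job in, once; it reports no verdict.
The state is a dict: "time_s": time; "joints": joint angles; "dq": joint speeds; "joint_torque": joint torques, N m; "ee_pos": TCP position; "orientation": TCP orientation; "force": force on the tool from outside, world axes, zero at the start; "wrist_torque": the same for the moment, N m; "opening": opening from 0.0 (shut) to 1.0 (fully open).
Only numpy, scipy, OpenCV 4.12 (cv2) and the standard library are available. Lean on these libraries where they do the work, as an engineer would, in place of code of your own. Each camera call takes 0.05 s, during which the arm holds its last target. There are 200 camera calls.

## Working session

There is one attempt and no reset: what is moved stays moved. The work goes in short steps, Python scripts to look and compute and a tool call to move; the robot and the scene stay as the last step left them, time stands still between calls to the robot, and variables do not carry over. Pictures are saved under pics/ and viewed, about 8 in all and at most 12, crops included, and the job is handed in when it is done.

Besides the shell and the picture viewer there is one more tool, called after "Emit:" by a JSON object that holds its "method" and its "body", one argument or row to a line. drive_tool: Moves the arm, as the interface text tells. Its arguments: {"type":"object","properties":{"targets":{"type":"array","items":{"type":"number"}},"grip_force":{"type":"number"}},"required":["targets"]}

```bash
mkdir -p pics; cat > h.py <<'E'
import numpy as np, cv2
from scipy.spatial.transform import Rotation as R
from station import readout, imaging, workorder
def snap(n,fn=None):
    p,d=imaging.camera(n); np.savez('last_%s.npz'%n,p=p,d=d)
    if fn: cv2.imwrite('pics/'+fn,p[:,:,::-1])
    return p,d
def rot(a):
    a=np.array(a,float)
    return a if a.shape==(3,3) else (R.from_rotvec(a).as_matrix() if a.size==3 else R.from_quat(a).as_matrix())
def cloud(n,d=None):
    c=imaging.calibration(n)
    if d is None: d=np.load('last_%s.npz'%n)['d']
    K=np.array([[c['fx'],0,c['cx']],[0,c['fy'],c['cy']],[0,0,1]])
    u,v=np.meshgrid(np.arange(640.),np.arange(480.))
    q=cv2.undistortPoints(np.stack([u,v],-1).reshape(-1,1,2),K,np.array(c['D'],float)).reshape(480,640,2)
    P=np.dstack([q*d[...,None],d])
    W=P@rot(c['attitude']).T+np.array(c['origin'])
    W[d<=0]=np.nan
    return W
E
python3 - <<'E'
from h import *
for n in('scene','top'):
    print(imaging.calibration(n)); snap(n,n+'0.png')
print(readout.get_obs())
E
```

```text
{'fx': 455.0622516183062, 'fy': 455.0622516183062, 'cx': 319.5305338896793, 'cy': 245.33930786045732, 'D': array([-0.1144012,  0.       ,  0.       ,  0.       ,  0.       ]), 'origin': array([1193.53607483, -329.26248642,  668.43409781]), 'attitude': array([-1.99778771, -1.21008008,  0.56952748])}
{'fx': 436.3361702854859, 'fy': 436.3361702854859, 'cx': 316.86269632225265, 'cy': 240.6419335337233, 'D': array([0.01836702, 0.        , 0.        , 0.        , 0.        ]), 'origin': array([ 435.84218458,   26.23131433, 1022.4508658 ]), 'attitude': array([-2.19800819,  2.13707958, -0.18316863])}
{'time_s': 0.1, 'joints': array([-1.40421794,  0.41186912, -0.01273456,  1.59694489,  0.00560367,
        1.13428735, -0.0821914 ]), 'dq': array([ 0.00018173, -0.00144882,  0.00078807, -0.00046181, -0.00021999,
       -0.00137067, -0.00096313]), 'joint_torque': array([ 2.82536625e-03, -6.01821613e+01,  6.84426595e-01, -3.00078607e+01,
        1.40458660e-02,  6.58065008e-03,  2.60917645e-06]), 'ee_pos': array([145.31482855, 607.42299714, 230.51270038]), 'orientation': array([-1.03555521,  1.31225374,  1.03390596]), 'force': array([0.85869841, 0.81258191, 0.14576251]), 'wrist_torque': array([-0.02961241,  0.03425933,  0.04092468]), 'opening': 0.998535426735735}
```

View pics/scene0.png

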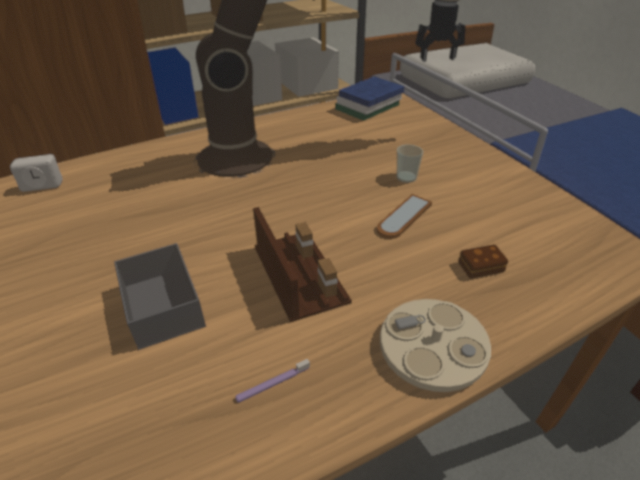

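View pics/top0.png

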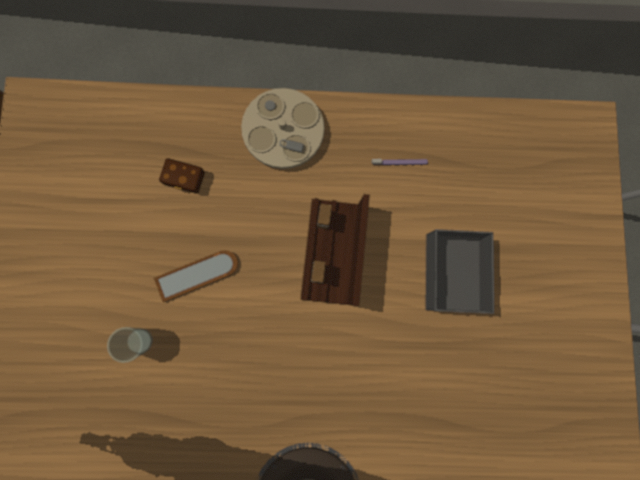

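The scene picture shows the stand (300,265), the bin (160,290) and the mirror (405,215). In the top picture the cartons are at about (325,215) and (318,272), the panel along x≈362 (on its −Y side), the mirror at (195,275) with its arch at (232,262), and the bin at (460,272). Next I'll get positions from depth.

```bash
cat > m.py <<'E'
from h import *
def rect(W,box,z0,z1):
    x0,y0,x1,y1=box
    w=W[y0:y1,x0:x1].reshape(-1,3); w=w[(w[:,2]>z0)&(w[:,2]<z1)]
    r=cv2.minAreaRect(w[:,:2].astype(np.float32)); return len(w),np.median(w[:,2]).round(1),np.round(r[0],1),np.round(r[1],1),round(r[2],2)
if __name__=='__main__':
    W=cloud('top')
    for n,b,z0,z1 in [('table',(60,200,140,260),-20,20),('mirror',(140,240,250,310),6,25),('cartA',(312,195,342,232),66,85),('cartB',(305,255,335,290),66,85),
      ('panel',(340,180,380,310),102,118),('base',(295,180,375,310),4,30),('bin',(415,220,505,325),68,85),('case',(150,150,215,200),25,50),('brush',(365,150,435,175),6,25),('tumb',(95,315,160,375),70,95)]:
        print(n,rect(W,b,z0,z1))
    for v in(235,250,295):
        print(v,[(u,*W[v,u].round(0).astype(int)) for u in range(300,372,3)])
E
python3 m.py
python3 - <<'E'
from h import *
o=readout.get_obs(); print(rot(o['orientation']).round(3))
p=np.load('last_top.npz')['p']; im=cv2.resize(p[180:320,140:380,::-1],None,fx=3.3,fy=3.3,interpolation=cv2.INTER_CUBIC); im=cv2.convertScaleAbs(im,alpha=1.8); cv2.imwrite('pics/crop1.png',im)
E
```

```text
table (4776, np.float64(0.6), array([585.6, 498.6]), array([140.5, 189.2]), 2.11)
mirror (2149, np.float64(12.9), array([483. , 257.2]), array([113.4, 208.4]), 7.65)
cartA (216, np.float64(74.4), array([624.9, -19.2]), array([23.8, 43.6]), 82.94)
cartB (226, np.float64(74.1), array([498.2,  -8.6]), array([24.3, 43.6]), 84.19)
panel (779, np.float64(110.3), array([545.2, -96.6]), array([ 14.8, 238.2]), 85.1)
base (4512, np.float64(11.0), array([569. , -49.6]), array([307. , 187.4]), 1.84)
bin (662, np.float64(74.5), array([ 508.9, -330.2]), array([131.3, 179.9]), 88.99)
case (1005, np.float64(37.1), array([714.3, 312.7]), array([89.1, 62.7]), 75.98)
brush (279, np.float64(10.5), array([ 770.7, -201.2]), array([ 46.3, 134.3]), 14.34)
tumb (406, np.float64(83.6), array([334.5, 386.1]), array([70.1, 73. ]), 9.42)
235 [(300, np.int64(587), np.int64(33), np.int64(0)), (303, np.int64(587), np.int64(26), np.int64(-1)), (306, np.int64(587), np.int64(19), np.int64(2)), (309, np.int64(586), np.int64(12), np.int64(9)), (312, np.int64(585), np.int64(5), np.int64(21)), (315, np.int64(586), np.int6
[... 2754 characters left out ...]
np.int64(7)), (336, np.int64(448), np.int64(-54), np.int64(11)), (339, np.int64(448), np.int64(-61), np.int64(13)), (342, np.int64(448), np.int64(-68), np.int64(12)), (345, np.int64(448), np.int64(-75), np.int64(14)), (348, np.int64(449), np.int64(-81), np.int64(18)), (351, np.int64(448), np.int64(-81), np.int64(78)), (354, np.int64(448), np.int64(-84), np.int64(110)), (357, np.int64(448), np.int64(-90), np.int64(110)), (360, np.int64(450), np.int64(-111), np.int64(2)), (363, np.int64(450), np.int64(-118), np.int64(2)), (366, np.int64(450), np.int64(-125), np.int64(1)), (369, np.int64(450), np.int64(-132), np.int64(1))]
[[-0.    -0.973  0.233]
 [-0.001  0.233  0.973]
 [-1.    -0.    -0.001]]
```

View pics/crop1.png

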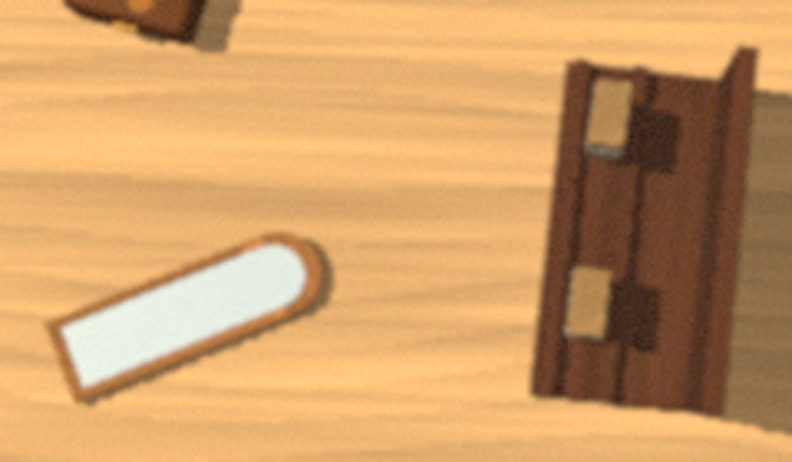

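The crop shows the mirror's foot corners at crop pixels (51,325) and (85,402), and the arch tip at about (328,268). The cartons sit between the two ribs, with the panel at the right. The carton and stand measurements match the given sizes, so I'll set up the target helper and refine the mirror.

```bash
cat > g.py <<'E'
from h import *
YS=np.array([-.085,-.9964,0]); XS=np.array([-.9964,.085,0]); Z=np.array([0,0,1.]); O=np.array([549.6,-44.8,0])
def S(x,y,z): return O+x*XS+y*YS+z*Z          # stand coords -> world
def tool(a,c):                                 # approach dir, closing dir -> matrix
    a=np.array(a,float); a/=np.linalg.norm(a); c=np.array(c,float); c-=a*(a@c); c/=np.linalg.norm(c)
    return np.c_[a,np.cross(c,a),c]
def now():
    o=readout.get_obs(); return o,np.array(o['ee_pos']),rot(o['orientation'])
def delta(p,Rt,p0=None,R0=None):
    if p0 is None: _,p0,R0=now()
    return np.r_[R0.T@(np.array(p)-p0),np.degrees(R.from_matrix(R0.T@Rt).as_rotvec())].round(1).tolist()
E
cat > mir.py <<'E'
from g import *
def mirror(box=(140,235,260,315)):
    W=cloud('top'); x0,y0,x1,y1=box; m=np.zeros((480,640),np.uint8)
    m[y0:y1,x0:x1]=((W[...,2]>7)&(W[...,2]<22))[y0:y1,x0:x1]
    m=cv2.morphologyEx(cv2.medianBlur(m,5),cv2.MORPH_OPEN,np.ones((5,5)))
    n,l,s,c=cv2.connectedComponentsWithStats(m); k=1+np.argmax(s[1:,4]); w=W[l==k]
    r=cv2.minAreaRect(w[:,:2].astype(np.float32)); return r,w[:,2].mean()
if __name__=='__main__':
    print(mirror())
    W=cloud('top')
    for u,v in((155.5,278.5),(165.8,301.8),(239.4,261.2)): print(np.nanmedian(W[int(v)-1:int(v)+2,int(u)-1:int(u)+2].reshape(-1,3),0).round(1))
E
python3 mir.py
python3 - <<'E'
from g import *
Rd=tool([0,0,-1],-XS)
for p in((624.9,-19.2),(498.2,-8.6),(550,-330),(470,-330)):
    for z in(160,38): print(p,z,delta([*p,z],Rd))
print(delta([498.2,-8.6,38],Rd,np.array([498.2,-8.6,160]),Rd), Rd.round(3).tolist())
E
```

```text
(((nan, nan), (0.0, 0.0), 0.0), np.float64(nan))
[475.8 358.8  12.1]
[424.5 335.3   3.3]
[5.208e+02 1.731e+02 4.000e-01]
(624.9, -19.2) 160 [71.3, -612.2, -497.8, 81.4, -0.1, 0.1]
(624.9, -19.2) 38 [193.3, -612.2, -497.6, 81.4, -0.1, 0.1]
(498.2, -8.6) 160 [71.3, -486.5, -517.0, 81.4, -0.1, 0.1]
(498.2, -8.6) 38 [193.3, -486.5, -516.8, 81.4, -0.1, 0.1]
(550, -330) 160 [71.8, -611.6, -817.5, 81.4, -0.1, 0.1]
(550, -330) 38 [193.8, -611.6, -817.3, 81.4, -0.1, 0.1]
(470, -330) 160 [71.8, -533.8, -836.1, 81.4, -0.1, 0.1]
(470, -330) 38 [193.8, -533.8, -835.9, 81.4, -0.1, 0.1]
[122.0, 0.0, 0.0, 0.0, 0.0, 0.0] [[0.0, 0.085, 0.996], [0.0, 0.996, -0.085], [-1.0, 0.0, 0.0]]
```

Emit:
{"method": "drive_tool", "body": {
  "targets": [71,-486.5,-517,81.4,0,0,1,71,-486.5,-517,81.4,0,0,1,71,-486.5,-517,81.4,0,0,1,71,-486.5,-517,81.4,0,0,1,71,-486.5,-517,81.4,0,0,1,71,-486.5,-517,81.4,0,0,1,71,-486.5,-517,81.4,0,0,1,71,-486.5,-517,81.4,0,0,1,71,-486.5,-517,81.4,0,0,1,71,-486.5,-517,81.4,0,0,1,71,-486.5,-517,81.4,0,0,1,71,-486.5,-517,81.4,0,0,1,71,-486.5,-517,81.4,0,0,1,71,-486.5,-517,81.4,0,0,1,71,-486.5,-517,81.4,0,0,1,71,-486.5,-517,81.4,0,0,1,71,-486.5,-517,81.4,0,0,1],
  "grip_force": 20
}}

```text
time_s: 1.8
ee_pos: [497.7, -7.8, 159.9]
orientation: [0.067, 1.571, -0.067]
force: [-0.0, 0.1, -1.5]
opening: 1.0
```

```bash
sed -i 's/w=W\[l==k\]/w=W[l==k]; w=w[~np.isnan(w[:,0])]/' mir.py; python3 mir.py; python3 - <<'E'
from g import *
o,p,Rn=now(); print(o['time_s'],p,o['joints'].round(2)); print(delta([498.2,-8.6,38],tool([0,0,-1],-XS)))
E
```

```text
(((488.7833251953125, 265.378662109375), (60.411277770996094, 188.7076416015625), 23.939098358154297), np.float64(12.95849013941113))
[475.8 358.8  12.1]
[424.5 335.3   3.3]
[5.208e+02 1.731e+02 4.000e-01]
1.8 [497.7112487   -7.78970906 159.87437721] [-0.56  0.3   0.58  2.01 -0.21  0.89  0.05]
[121.9, -0.8, 0.7, -0.0, -0.1, -0.0]
```

Emit:
{"method": "drive_tool", "body": {
  "targets": [50,-0.8,0.7,0,0,0,1,95,-0.8,0.7,0,0,0,1,122,-0.8,0.7,0,0,0,1,122,-0.8,0.7,0,0,0,1,122,-0.8,0.7,0,0,0,0,122,-0.8,0.7,0,0,0,0,122,-0.8,0.7,0,0,0,0,122,-0.8,0.7,0,0,0,0,122,-0.8,0.7,0,0,0,0,122,-0.8,0.7,0,0,0,0,122,-0.8,0.7,0,0,0,0],
  "grip_force": 20
}}

```text
time_s: 2.9
ee_pos: [500.1, -8.5, 40.0]
orientation: [0.067, 1.567, -0.065]
force: [-1.2, 0.7, 9.5]
opening: 0.511
```

Emit:
{"method": "drive_tool", "body": {
  "targets": [-50,0,0,0,0,0,0,-100,0,0,0,0,0,0,-135,0,0,0,0,0,0,-135,-50,0,0,0,0,0,-135,-100,0,0,0,0,0,-135,-150,0,0,0,0,0,-135,-200,0,0,0,0,0,-135,-250,0,0,0,0,0,-135,-300,-2,0,0,0,0,-135,-323,-2,0,0,0,0,-90,-323,-2,0,0,0,0,-45,-323,-2,0,0,0,0,-45,-323,-2,0,0,0,0,-45,-323,-2,0,0,0,0]
}}

```text
time_s: 4.3
ee_pos: [469.5, -330.8, 84.2]
orientation: [0.067, 1.57, -0.067]
force: [0.0, -0.3, 0.9]
opening: 0.506
```

```bash
python3 - <<'E'
from g import *
snap('scene','s1.png')
E
```

```text
(no output)
```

View pics/s1.png

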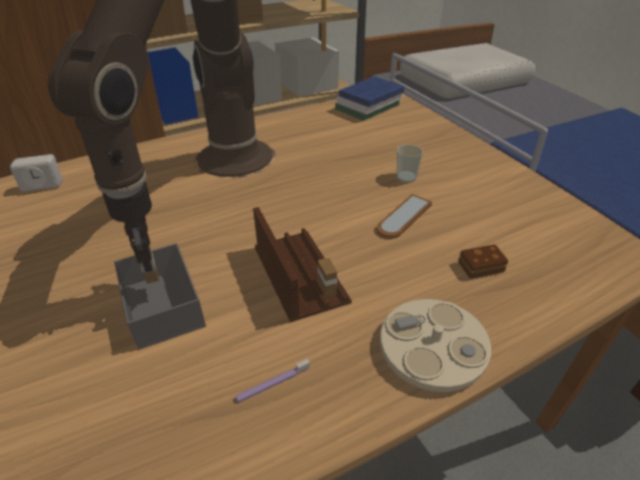

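The first carton hangs inside the bin at about (150,278), and carton A is still on the stand at (327,272). I'll release this one and fetch the other.

Emit:
{"method": "drive_tool", "body": {
  "targets": [0,0,0,0,0,0,0.75,0,0,0,0,0,0,0.75,0,0,0,0,0,0,0.75,-50,0,0,0,0,0,0.75,-100,0,0,0,0,0,1,-100,46,18,0,0,0,1,-100,92,36,0,0,0,1,-100,138,54,0,0,0,1,-100,184,72,0,0,0,1,-100,230,91,0,0,0,1,-100,276,110,0,0,0,1,-100,324,128,0,0,0,1,-100,324,128,0,0,0,1,-100,324,128,0,0,0,1]
}}

```text
time_s: 5.75
ee_pos: [624.9, -16.8, 183.3]
orientation: [0.064, 1.57, -0.064]
force: [-0.2, 0.1, -0.4]
opening: 1.0
```

Emit:
{"method": "drive_tool", "body": {
  "targets": [50,-1.5,0,0,0,0,1,100,-1.5,0,0,0,0,1,145,-1.5,0,0,0,0,1,145,-1.5,0,0,0,0,1,145,-1.5,0,0,0,0,0,145,-1.5,0,0,0,0,0,145,-1.5,0,0,0,0,0,145,-1.5,0,0,0,0,0,145,-1.5,0,0,0,0,0,145,-1.5,0,0,0,0,0,145,-1.5,0,0,0,0,0]
}}

```text
time_s: 6.85
ee_pos: [626.3, -20.6, 41.3]
orientation: [0.067, 1.565, -0.066]
force: [-1.0, 0.1, 8.4]
opening: 0.511
```

Emit:
{"method": "drive_tool", "body": {
  "targets": [-50,0,0,0,0,0,0,-100,0,0,0,0,0,0,-135,0,0,0,0,0,0,-135,-50,-8,0,0,0,0,-135,-100,-16,0,0,0,0,-135,-150,-24,0,0,0,0,-135,-199,-32,0,0,0,0,-135,-248,-40,0,0,0,0,-135,-297,-48,0,0,0,0,-135,-314,-51,0,0,0,0,-90,-314,-51,0,0,0,0,-45,-314,-51,0,0,0,0,-45,-314,-51,0,0,0,0,-45,-314,-51,0,0,0,0.75,-45,-314,-51,0,0,0,0.75,-45,-314,-51,0,0,0,0.75,-90,-314,-51,0,0,0,0.75,-135,-314,-51,0,0,0,1,-135,-314,-51,0,0,0,1]
}}

```text
time_s: 8.75
ee_pos: [550.1, -331.6, 181.5]
orientation: [0.063, 1.558, -0.071]
force: [0.8, 0.0, 0.1]
opening: 0.999
```

```bash
python3 - <<'E'
from g import *
W0=None
p,d=snap('top'); q=snap('scene')[0]
cv2.imwrite('pics/bin1.png',np.hstack([cv2.resize(p[180:340,300:520,::-1],(440,320)),cv2.resize(q[200:360,90:310,::-1],(440,320))])[:, :800])
import mir; print(mir.mirror())
W=cloud('top'); b=W[225:318,420:500].reshape(-1,3); b=b[(b[:,2]>10)&(abs(b[:,0]-509)<82)&(abs(b[:,1]+330)<57)]; print(len(b), np.nanmax(b[:,2]))
# mirror grasp targets
c=np.array([488.8,265.4]); L=np.array([.406,-.914,0]); w=np.array([.914,.406,0])
o,p0,R0=now(); print(p0)
t=np.radians(25)
a=-Z*np.cos(t)-L*np.sin(t)   # handle leans towards arch
Rg=tool(a,w); print('Rg',Rg.round(3).tolist())
for z in(150,60,12,4): print(z,delta([*c,z],Rg))
E
```

```text
(((488.7882080078125, 265.33544921875), (60.619842529296875, 188.6099090576172), 24.18973159790039), np.float64(12.956282834982929))
1191 328.7559439825933
[ 548.21086355 -329.17998213  176.11645221]
Rg [[-0.172, -0.368, 0.914], [0.386, 0.828, 0.406], [-0.906, 0.423, 0.0]]
150 [25.0, 587.5, -109.4, -28.3, 6.5, 24.6]
60 [115.0, 587.6, -109.8, -28.3, 6.5, 24.6]
12 [163.0, 587.6, -110.1, -28.3, 6.5, 24.6]
4 [171.0, 587.6, -110.1, -28.3, 6.5, 24.6]
```

View pics/bin1.png

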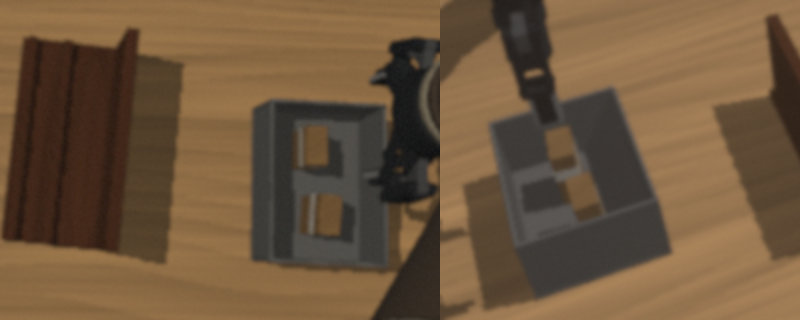

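Both cartons are standing inside the bin, at about (315,145) and (322,215) in the left half, and the stand is empty. Next is the mirror, with the tool tilted 20° towards the arch.

```bash
cat > k.py <<'E'
from g import *
c=np.array([488.8,265.4]); L=np.array([.408,-.913,0]); w=np.array([.913,.408,0]); t=np.radians(20)
Rg=tool(-Z*np.cos(t)-L*np.sin(t),w)
E
python3 - <<'E'
from k import *
for z in(160,60): print(z,delta([*c,z],Rg))
E
```

```text
160 [15.0, 587.5, -109.4, -28.6, 5.3, 19.7]
60 [115.0, 587.6, -109.8, -28.6, 5.3, 19.7]
```

Emit:
{"method": "drive_tool", "body": {
  "targets": [0,98,-18,0,0,0,1,0,98,-18,0,0,0,1,0,200,-37,-9,2,6,1,0,200,-37,-9,2,6,1,0,300,-56,-18,3,12,1,0,300,-56,-18,3,12,1,0,400,-75,-28.6,5.3,19.7,1,0,400,-75,-28.6,5.3,19.7,1,15,500,-93,-28.6,5.3,19.7,1,15,500,-93,-28.6,5.3,19.7,1,60,587.5,-109.6,-28.6,5.3,19.7,1,80,587.5,-109.6,-28.6,5.3,19.7,0.85,115,587.5,-109.6,-28.6,5.3,19.7,0.85,115,587.5,-109.6,-28.6,5.3,19.7,0.85,115,587.5,-109.6,-28.6,5.3,19.7,0.85,115,587.5,-109.6,-28.6,5.3,19.7,0.85]
}}

```text
time_s: 10.45
ee_pos: [489.1, 264.7, 59.8]
orientation: [-0.053, 1.604, 0.601]
force: [-0.7, -0.3, -1.6]
opening: 0.85
```

```bash
python3 - <<'E'
from k import *
o,p,Rn=now(); print(p,o['joints'].round(2),o['opening'],Rn.round(3).tolist())
for z in(60,20,10,6,2,0): print(z,delta([*c,z],Rg))
p,d=snap('scene'); W=cloud('scene'); 
cv2.imwrite('pics/s2.png',cv2.resize(p[60:260,300:500,::-1],(600,600),interpolation=cv2.INTER_CUBIC))
E
```

```text
[489.07326003 264.73234009  59.84324793] [-0.54  0.55  0.22  1.94 -0.66  0.82  0.57] 0.8499720178202124 [[-0.141, -0.381, 0.914], [0.314, 0.858, 0.406], [-0.939, 0.344, -0.002]]
60 [0.1, 0.7, 0.0, -0.1, -0.0, -0.1]
20 [37.7, -13.0, 0.1, -0.1, -0.0, -0.1]
10 [47.0, -16.5, 0.1, -0.1, -0.0, -0.1]
6 [50.8, -17.9, 0.1, -0.1, -0.0, -0.1]
2 [54.6, -19.2, 0.1, -0.1, -0.0, -0.1]
0 [56.4, -19.9, 0.1, -0.1, -0.0, -0.1]
```

View pics/s2.png

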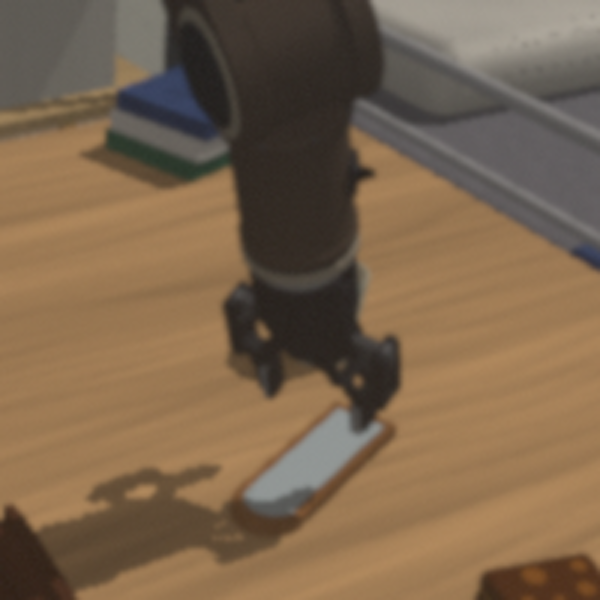

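The fingers straddle the mirror across its width, with tips at crop (270,390) and (360,425). I'll read the real tip height from depth before going down.

```bash
python3 - <<'E'
from k import *
z=np.load('last_scene.npz'); W=cloud('scene',z['d']); p=z['p'].astype(int).sum(2)
for (u0,u1,v0,v1) in((410,428,180,210),(382,396,170,196)):
    w=W[v0:v1,u0:u1]; m=(p[v0:v1,u0:u1]<150)&(w[...,2]>20); q=w[m]; s=np.argsort(q[:,2])[:12]; 
    _,p0,Rn=now(); print((q[s]).round(0).tolist()); print('along approach rel TCP max',np.sort(((q-p0)@Rn)[:,0])[-15:].round(1))
E
```

```text
[[540.0, 272.0, 84.0], [539.0, 270.0, 84.0], [539.0, 275.0, 85.0], [541.0, 271.0, 87.0], [537.0, 279.0, 88.0], [541.0, 267.0, 89.0], [541.0, 273.0, 89.0], [540.0, 273.0, 91.0], [542.0, 269.0, 92.0], [538.0, 278.0, 92.0], [541.0, 266.0, 92.0], [542.0, 268.0, 94.0]]
along approach rel TCP max [-39.6 -39.6 -39.5 -38.2 -36.5 -35.7 -33.6 -33.4 -32.4 -32.  -30.6 -28.1
 -27.6 -26.7 -26.5]
[[462.0, 237.0, 76.0], [463.0, 239.0, 79.0], [462.0, 243.0, 80.0], [461.0, 240.0, 81.0], [459.0, 245.0, 81.0], [464.0, 235.0, 81.0], [457.0, 249.0, 81.0], [462.0, 237.0, 82.0], [459.0, 245.0, 83.0], [462.0, 239.0, 84.0], [463.0, 236.0, 86.0], [461.0, 246.0, 87.0]]
along approach rel TCP max [-30.2 -29.5 -29.4 -29.  -27.1 -26.7 -25.5 -24.9 -23.6 -22.9 -22.  -21.8
 -21.3 -20.1 -19.8]
```

Emit:
{"method": "drive_tool", "body": {
  "targets": [37.7,-13,0,0,0,0,0.85,43,-15,0,0,0,0,0.85,47,-16.5,0,0,0,0,0.85,47,-16.5,0,0,0,0,0.85]
}}

```text
time_s: 10.9
ee_pos: [487.8, 266.2, 9.5]
orientation: [-0.054, 1.605, 0.603]
force: [0.7, 0.0, 0.5]
opening: 0.847
```

Emit:
{"method": "drive_tool", "body": {
  "targets": [4,-1.2,0,0,0,0,0.85,7.5,-2.5,0,0,0,0,0.85,7.5,-2.5,0,0,0,0,0.85,7.5,-2.5,0,0,0,0,0.85]
}}

```text
time_s: 11.3
ee_pos: [487.0, 266.8, 0.7]
orientation: [-0.055, 1.606, 0.603]
force: [-0.3, -0.5, -0.1]
opening: 0.851
```

Emit:
{"method": "drive_tool", "body": {
  "targets": [2,-0.7,0,0,0,0,0.85,2,-0.7,0,0,0,0,0.85]
}}

```text
time_s: 11.5
ee_pos: [486.9, 266.8, -1.7]
orientation: [-0.055, 1.606, 0.603]
force: [-0.7, 0.4, -0.4]
opening: 0.849
```

Emit:
{"method": "drive_tool", "body": {
  "targets": [2,-0.7,0,0,0,0,0.85,2,-0.7,0,0,0,0,0.85]
}}

```text
time_s: 11.7
ee_pos: [486.8, 266.8, -3.9]
orientation: [-0.055, 1.606, 0.603]
force: [0.7, 0.1, -0.6]
opening: 0.845
```

Emit:
{"method": "drive_tool", "body": {
  "targets": [0,0,0,0,0,0,0.5,0,0,0,0,0,0,0.5,0,0,0,0,0,0,0.5,0,0,0,0,0,0,0.5,0,0,0,0,0,0,0.5],
  "grip_force": 50
}}

```text
time_s: 12.2
ee_pos: [488.5, 267.3, -2.0]
orientation: [-0.054, 1.603, 0.604]
force: [-0.8, -1.3, 12.1]
opening: 0.689
```

Emit:
{"method": "drive_tool", "body": {
  "targets": [-19,7,0,0,0,0,0,-47,17,0,0,0,0,0,-94,34,0,0,0,0,0,-141,51,0,0,0,0,0,-141,51,0,0,0,0,0,-141,51,0,0,0,0,0],
  "grip_force": 60
}}

```text
time_s: 12.8
ee_pos: [488.1, 266.5, 147.2]
orientation: [-0.055, 1.604, 0.604]
force: [-0.6, -0.2, -3.3]
opening: 0.684
```

```bash
python3 - <<'E'
from k import *
o,p0,Rn=now(); print(p0,o['opening'],o['force'],o['joints'].round(2))
p,d=snap('scene'); W=cloud('scene')
cv2.imwrite('pics/s3.png',cv2.resize(p[40:240,280:480,::-1],(600,600),interpolation=cv2.INTER_CUBIC))
# bluish glass pixels -> plane fit
q=p.astype(int); m=(q[...,2]>q[...,0]-5)&(q.sum(2)>270)&(np.abs(W[...,0]-490)<130)&(np.abs(W[...,1]-265)<130)&(W[...,2]>100)
w=W[m]; c0=np.median(w,0); w=w[np.linalg.norm(w-c0,axis=1)<110]; c0=w.mean(0); u,s,v=np.linalg.svd(w-c0); n=v[2]*np.sign(v[2][2]); print(len(w),c0,s,n.round(3)); print('normal in tool',Rn.T@n, 'expected', Rg.T@Z)
E
```

```text
[488.0638927  266.53272367 147.21949306] 0.6840091732165117 [-0.64505768 -0.23979944 -3.25372847] [-0.59  0.42  0.28  1.88 -0.57  0.97  0.45]
302 [495.23902186 252.75263357 163.86387829] [460.37771152 205.69712997  91.59611471] [-0.192 -0.06   0.98 ]
normal in tool [-0.91105592  0.35994626 -0.2010368 ] expected [-9.39690807e-01  3.42025126e-01  1.02557387e-17]
```

View pics/s3.png

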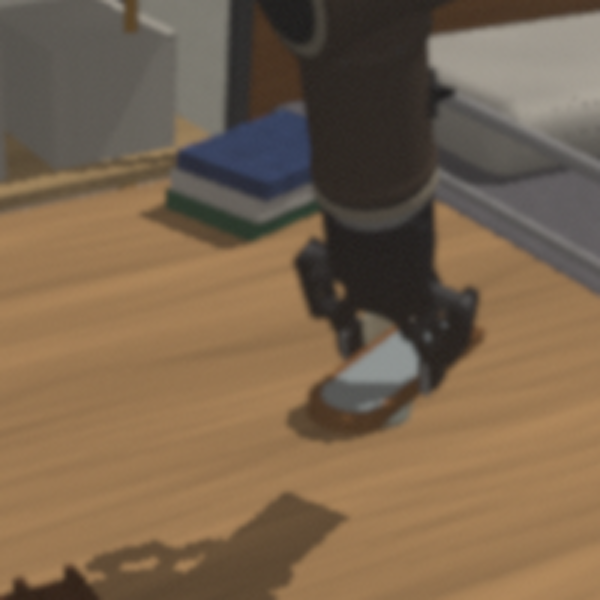

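The mirror is held nearly level, with its arch at crop (330,400). Now I'll compute the placing poses from the mirror-in-hand transform.

```bash
cat > pl.py <<'E'
from g import *
RS=np.c_[XS,YS,Z]
def inhand(pt,Rt,c,Rm): # mirror centre & axes in tool
    return Rt.T@(np.array(c)-pt),Rt.T@Rm
def flat_hand():
    Rt=rot([-.054,1.603,.604]); x=-Rt[:,2]; x[2]=0; x/=np.linalg.norm(x); y=np.cross(Z,x)
    return inhand(np.array([488.5,267.3,-2.]),Rt,np.array([488.5,267.3,-2.])+1.9*y+8*Z,np.c_[x,y,Z])
def mirror_goal(th,gap,up,x=0,stop=-48.):  # gap: glass corner to rib; up: foot edge above board
    t=np.radians(th); d=np.array([0,np.cos(t),np.sin(t)]); n=np.array([0,-np.sin(t),np.cos(t)])
    Fb=np.array([x,stop+gap+12*np.sin(t),10+up]); c=Fb+95*d+6*n
    return S(*c),RS@np.c_[[1,0,0],d,n]
def tool_for(goal,hand):
    c,Rm=goal; tc,tR=hand; Rt=Rm@tR.T; return c-Rt@tc,Rt
E
python3 - <<'E'
from pl import *
h=flat_hand(); print(h[0].round(1),h[1].round(2).tolist())
for th,g,u in((52,8,90),(52,8,12),(51,3,3)):
    p,Rt=tool_for(mirror_goal(th,g,u),h); print(th,g,u,p.round(1),Rt[:,0].round(3),delta(p,Rt))
E
```

```text
[-8.2  1.  -0. ] [[0.0, -0.35, -0.94], [-0.0, -0.94, 0.35], [-1.0, -0.0, -0.0]]
52 8 90 [547.2 -73.  172.1] [-0.045 -0.525 -0.85 ] [-139.8, -304.7, -83.9, 29.9, 2.8, -50.8]
52 8 12 [547.2 -73.   94.1] [-0.045 -0.525 -0.85 ] [-66.5, -331.6, -83.6, 29.9, 2.8, -50.8]
51 3 3 [547.5 -69.2  84.1] [-0.044 -0.51  -0.859] [-56.0, -331.9, -81.6, 29.9, 2.6, -49.8]
```

Emit:
{"method": "drive_tool", "body": {
  "targets": [-35,-38,-10,4,0.4,-6,0,-70,-76,-21,8,0.7,-13,0,-100,-115,-31,11,1,-19,0,-120,-152,-42,15,1.4,-25,0,-140,-190,-52,19,1.8,-32,0,-140,-228,-63,23,2.1,-38,0,-140,-267,-74,26.5,2.5,-45,0,-140,-305,-84,29.9,2.8,-50.8,0,-140,-305,-84,29.9,2.8,-50.8,0,-140,-305,-84,29.9,2.8,-50.8,0,-140,-305,-84,29.9,2.8,-50.8,0]
}}

```text
time_s: 13.95
ee_pos: [547.6, -72.7, 172.3]
orientation: [-0.37, 1.55, -0.5]
force: [-0.3, 1.7, -2.5]
opening: 0.685
```

```bash
python3 - <<'E'
from pl import *
o,p0,Rn=now(); print(p0,o['opening'],o['joints'].round(2))
h=flat_hand()
for th,g,u in((52,8,90),(52,8,12),(51,3,3)):
    p,Rt=tool_for(mirror_goal(th,g,u),h); print(th,g,u,p.round(1),Rt[:,0].round(3),delta(p,Rt))
p,d=snap('scene'); 
cv2.imwrite('pics/s4.png',cv2.resize(p[120:340,200:420,::-1],(600,600),interpolation=cv2.INTER_CUBIC))
E
```

```text
[547.55922377 -72.67566562 172.25971592] 0.6848009230314276 [-0.82  0.54  0.74  1.87  0.22  0.99 -0.35]
52 8 90 [547.2 -73.  172.1] [-0.045 -0.525 -0.85 ] [0.3, -0.3, -0.3, 0.0, -0.0, -0.0]
52 8 12 [547.2 -73.   94.1] [-0.045 -0.525 -0.85 ] [66.7, 40.8, -0.3, 0.0, -0.0, -0.0]
51 3 3 [547.5 -69.2  84.1] [-0.044 -0.51  -0.859] [73.1, 49.3, -0.3, 0.0, -0.0, 1.0]
```

View pics/s4.png

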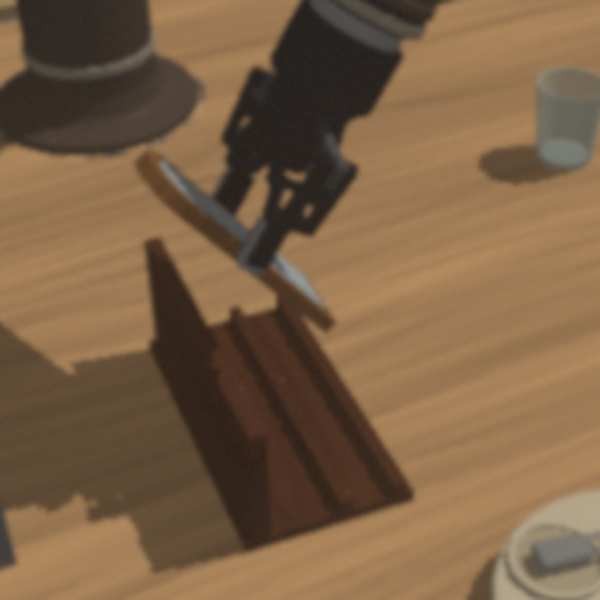

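The mirror is held above the stand, arch up and left (150,160) and foot at (330,325), with the glass facing outwards. I'll lower it now.

Emit:
{"method": "drive_tool", "body": {
  "targets": [22,13.5,0,0,0,0,0,45,27,0,0,0,0,0,66.5,40.8,0,0,0,0,0,66.5,40.8,0,0,0,0,0,66.5,40.8,0,0,0,0,0]
}}

```text
time_s: 14.5
ee_pos: [548.0, -73.7, 95.6]
orientation: [-0.37, 1.549, -0.502]
force: [0.3, 0.4, -1.6]
opening: 0.683
```

```bash
python3 - <<'E'
from pl import *
h=flat_hand(); o,p0,_=now(); print(p0,o['force'])
for th,g,u in((51,3,3),(50.5,1,1),(50,0,0),(50,0,-2)):
    p,Rt=tool_for(mirror_goal(th,g,u),h); print(th,g,u,delta(p,Rt))
p,d=snap('top'); q,_=snap('scene')
cv2.imwrite('pics/s5.png',np.hstack([cv2.resize(p[170:320,270:420,::-1],(400,400)),cv2.resize(q[170:340,230:400,::-1],(400,400))]))
W=cloud('top'); w=W[180:310,290:400].reshape(-1,3); w=w[(w[:,2]>0)]
s=(w-O)@RS; print('height profile at |x|<20:')
m=abs(s[:,0])<20
for y in range(-70,110,8):
    k=m&(abs(s[:,1]-y)<4); print(y,k.sum(),np.round(np.nanmedian(s[k,2]),1) if k.any() else '',end=' | ')
E
```

```text
[548.01520453 -73.65506986  95.60213107] [ 0.30342032  0.43171702 -1.6135268 ]
51 3 3 [7.5, 9.8, -0.9, -0.1, 0.0, 1.0]
50.5 1 1 [8.8, 12.4, -0.9, -0.1, 0.0, 1.5]
50 0 0 [9.9, 13.6, -0.9, -0.1, 0.0, 2.0]
50 0 -2 [11.6, 14.6, -0.9, -0.1, 0.0, 2.0]
height profile at |x|<20:
-70 132 324.5 | -62 126 311.2 | -54 120 298.0 | -46 117 288.6 | -38 96 261.1 | -30 97 257.2 | -22 90 244.0 | -14 82 231.5 | -6 49 179.4 | 2 27 91.9 | 10 61 97.4 | 18 79 107.0 | 26 80 117.7 | 34 83 128.0 | 42 90 138.9 | 50 92 149.0 | 58 91 158.8 | 66 96 168.6 | 74 88 175.8 | 82 61 174.0 | 90 8 1.3 | 98 6 1.6 | 106 15 1.3 |
```

View pics/s5.png

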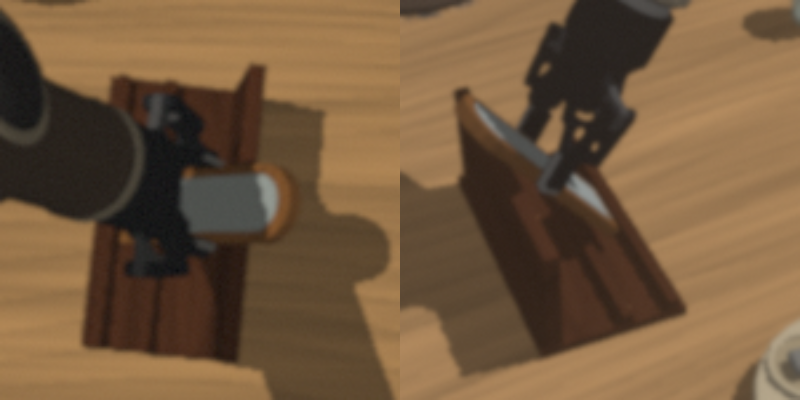

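The mirror slope reads 52.1° against 52° commanded, so the in-hand transform holds. Lowering to the reclined pose.

Emit:
{"method": "drive_tool", "body": {
  "targets": [4,5,-0.5,0,0,0.5,0,7.5,9.8,-0.9,0,0,1,0,7.5,9.8,-0.9,0,0,1,0,8.8,12.4,-0.9,0,0,1.5,0,8.8,12.4,-0.9,0,0,1.5,0]
}}

```text
time_s: 15.1
ee_pos: [547.3, -68.2, 80.8]
orientation: [-0.349, 1.552, -0.482]
force: [-0.6, 0.1, -2.0]
opening: 0.683
```

```bash
python3 - <<'E'
from pl import *
h=flat_hand(); o,p0,_=now(); print(p0,o['force'])
for th,g,u in((50,0,0),(50,0,-2)):
    p,Rt=tool_for(mirror_goal(th,g,u),h); print(th,g,u,delta(p,Rt))
_,Rn=None,rot(o['orientation']); print('world down in tool',Rn.T@-Z,'stand -y',Rn.T@-YS)
E
```

```text
[547.27454263 -68.2282444   80.82026322] [-0.61770972  0.10581536 -2.02322336]
50 0 0 [0.2, 1.2, 0.3, -0.1, 0.0, 0.5]
50 0 -2 [1.9, 2.2, 0.3, -0.1, 0.0, 0.5]
world down in tool [ 8.63345825e-01  5.04612340e-01 -6.10852182e-04] stand -y [-0.50462217  0.86336057 -0.0017196 ]
```

Emit:
{"method": "drive_tool", "body": {
  "targets": [0.5,1.2,0,0,0,0.5,0,0.5,1.2,0,0,0,0.5,0,1.9,2.2,0,0,0,0.5,0,1.9,2.2,0,0,0,0.5,0]
}}

```text
time_s: 15.5
ee_pos: [547.2, -68.8, 79.8]
orientation: [-0.343, 1.553, -0.478]
force: [-4.9, -2.6, 18.2]
opening: 0.683
```

It now touches the board with 18 N upwards. I'll relieve it slightly, open, and retreat straight back along the tool.

Emit:
{"method": "drive_tool", "body": {
  "targets": [-0.8,-0.5,0,0,0,0,0,-0.8,-0.5,0,0,0,0,0,-0.8,-0.5,0,0,0,0,0.76,-0.8,-0.5,0,0,0,0,0.76,-0.8,-0.5,0,0,0,0,0.85,-0.8,-0.5,0,0,0,0,0.85,-0.8,-0.5,0,0,0,0,0.85]
}}

```text
time_s: 16.2
ee_pos: [547.4, -66.6, 78.7]
orientation: [-0.343, 1.553, -0.475]
force: [0.3, 0.1, -0.4]
opening: 0.849
```

Emit:
{"method": "drive_tool", "body": {
  "targets": [-15,0,0,0,0,0,0.85,-45,0,0,0,0,0,0.9,-90,0,0,0,0,0,1,-135,0,0,0,0,0,1,-170,0,0,0,0,0,1,-170,0,0,0,0,0,1,-170,0,0,0,0,0,1]
}}

```text
time_s: 16.9
ee_pos: [554.7, 17.8, 226.4]
orientation: [-0.342, 1.552, -0.474]
force: [0.3, -1.0, 0.2]
opening: 1.0
```

```bash
cat > prof.py <<'E'
from pl import *
def prof():
    W=cloud('top'); w=W[170:320,280:410].reshape(-1,3); w=w[w[:,2]>25]
    s=(w-O)@RS; s=s[(s[:,1]>-60)&(s[:,1]<120)&(s[:,2]<200)]
    return s
def fit(s,xr=50):
    # glass plane by RANSAC-like refit: z = a x + b y + c
    g=s[(abs(s[:,0])<xr)&(s[:,1]>-35)]; g=g[np.isfinite(g).all(1)]
    best=None; rng=np.random.default_rng(0)
    for _ in range(400):
        t=g[rng.choice(len(g),3,False)]; n=np.cross(t[1]-t[0],t[2]-t[0]); l=np.linalg.norm(n)
        if l<200: continue
        n/=l
        if abs(n[2])<.2 or abs(n[2])>.85: continue
        k=abs((g-t[0])@n)<2.5
        if best is None or k.sum()>best.sum(): best=k
    q=g[best]; c=q.mean(0); n=np.linalg.svd(q-c)[2][2]; n*=np.sign(n[2])
    print('N',len(q),'centre',c.round(1),'normal',n.round(3),'angle',np.degrees(np.arctan2(-n[1],n[2])).round(1),'yaw-ish',np.degrees(np.arctan2(n[0],-n[1])).round(1),'x range',np.percentile(q[:,0],[1,99]).round(1),'top z',np.percentile(q[:,2],99.5).round(1),'low',q[q[:,2].argmin()].round(1),'glass height at panel y45',(c[2]-(n[1]*(45-c[1])+n[0]*(0-c[0]))/n[2]).round(1))
    return q,n,c
if __name__=='__main__':
    p,d=snap('top'); q,_=snap('scene'); fit(prof())
    cv2.imwrite('pics/cur.png',np.hstack([cv2.resize(p[170:320,270:420,::-1],(400,400)),cv2.resize(q[170:340,230:400,::-1],(400,400))]))
    o,p0,_=now(); print(o['time_s'],p0,o['joints'].round(2))
E
python3 prof.py; cp pics/cur.png pics/s6.png
```

```text
N 1478 centre [-1.000e-01  2.180e+01  1.018e+02] normal [ 0.001 -0.763  0.646] angle 49.7 yaw-ish 0.1 x range [-29.7  29.1] top z 162.8 low [-26.2 -33.9  32.8] glass height at panel y45 129.2
17.0 [553.74262228  16.48993473 225.40779047] [-0.92  0.49  0.72  1.75  0.19  1.18 -0.41]
```

View pics/s6.png

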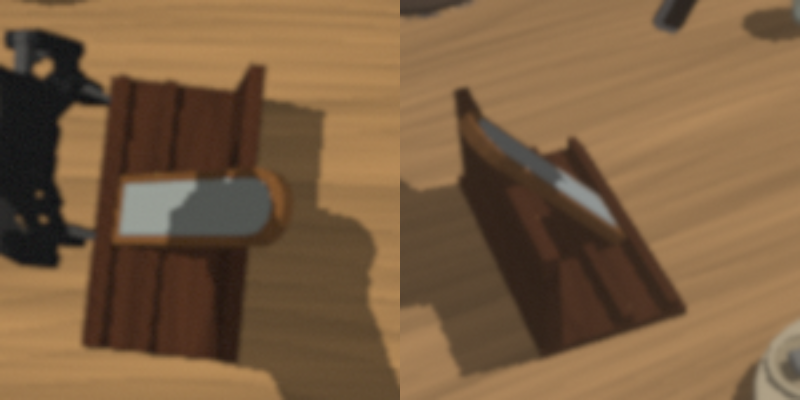

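The mirror lies reclined at 49.7°, yaw 0.1°, x range −29.7 to 29.1, and released. The glass height at the panel is 129.2 against 128.7 expected. In the picture its foot is against the outer rib at (120,210). Next is the second grasp, higher up the mirror.

```bash
cat > g2.py <<'E'
from pl import *
phi=np.radians(15); t=np.radians(50)
aS=np.array([0,np.sin(phi),-np.cos(phi)])
d=np.array([0,np.cos(t),np.sin(t)]); n=np.array([0,-np.sin(t),np.cos(t)])
mid=np.array([-.1,-38.8,10])+142*d+6*n
R2=tool(RS@aS,-XS)
def tcp(k): return S(*(mid+k*aS))
E
python3 - <<'E'
from g2 import *
print(R2.round(3).tolist())
for k in(-75,-20,9,12): print(k,tcp(k).round(1),delta(tcp(k),R2))
E
```

```text
[[-0.022, 0.082, 0.996], [-0.258, 0.962, -0.085], [-0.966, -0.259, 0.0]]
-75 [547.3 -73.2 195.1] [71.1, -62.9, 1.4, -0.1, -0.1, 14.9]
-20 [546.1 -87.4 142. ] [124.2, -48.8, 1.5, -0.1, -0.1, 14.9]
9 [545.4 -94.8 113.9] [152.2, -41.3, 1.5, -0.1, -0.1, 14.9]
12 [545.4 -95.6 111. ] [155.1, -40.5, 1.5, -0.1, -0.1, 14.9]
```

Emit:
{"method": "drive_tool", "body": {
  "targets": [20,-40,1.4,0,0,5,0.9,71,-63,1.4,0,0,13,0.85,71,-63,1.4,0,0,14.9,0.85,71,-63,1.4,0,0,14.9,0.85,71,-63,1.4,0,0,14.9,0.85]
}}

```text
time_s: 17.5
ee_pos: [547.7, -72.8, 195.3]
orientation: [-0.137, 1.572, -0.273]
force: [-0.0, 1.5, -0.7]
opening: 0.849
```

```bash
python3 - <<'E'
from g2 import *
print(now()[1])
for k in(-75,-20,6,10,12): print(k,delta(tcp(k),R2))
E
```

```text
[547.67396499 -72.84611149 195.306459  ]
-75 [0.3, -0.3, -0.4, -0.1, -0.1, -0.1]
-20 [55.3, -0.3, -0.3, -0.1, -0.1, -0.1]
6 [81.3, -0.4, -0.2, -0.1, -0.1, -0.1]
10 [85.3, -0.4, -0.2, -0.1, -0.1, -0.1]
12 [87.3, -0.4, -0.2, -0.1, -0.1, -0.1]
```

Emit:
{"method": "drive_tool", "body": {
  "targets": [30,-0.3,-0.3,0,0,0,0.85,60,-0.3,-0.3,0,0,0,0.85,80,-0.3,-0.3,0,0,0,0.85,86,-0.3,-0.3,0,0,0,0.85,86,-0.3,-0.3,0,0,0,0.85]
}}

```text
time_s: 18.0
ee_pos: [545.9, -93.3, 112.2]
orientation: [-0.14, 1.573, -0.271]
force: [0.4, 0.6, 0.6]
opening: 0.851
```

Emit:
{"method": "drive_tool", "body": {
  "targets": [0,0,0,0,0,0,0.5,0,0,0,0,0,0,0.5,0,0,0,0,0,0,0.5,0,0,0,0,0,0,0.5,0,0,0,0,0,0,0.5],
  "grip_force": 60
}}

```text
time_s: 18.5
ee_pos: [546.9, -93.6, 114.0]
orientation: [-0.137, 1.569, -0.27]
force: [-1.0, 4.5, 6.8]
opening: 0.68
```

```bash
cat >> g2.py <<'E'
def hand2():
    import json; r=json.load(open('grip2.json')); c,Rm=mirror_goal(50,0,0,-.1)
    Rt=rot(r['o']); tc,tR=inhand(np.array(r['p']),Rt,c,Rm); return tc,tR
E
python3 - <<'E'
from g2 import *
import json
o,p,Rn=now(); print(p,o['opening'],o['force']); json.dump({'p':p.tolist(),'o':np.array(o['orientation']).tolist()},open('grip2.json','w'))
h=hand2(); print(h[0],(h[1]).round(3).tolist())
print('A',delta(*tool_for(mirror_goal(50,0,30,-.1),h)))
for g in((62,10,32),(71,3,30),(71,3,2),(68,.5,0)): print(g,delta(*tool_for(mirror_goal(*g,-.1,-6.5),h)),tool_for(mirror_goal(*g,-.1,-6.5),h)[1][:,0].round(2))
E
```

```text
[546.94960533 -93.618397   113.96451196] 0.6801534250978212 [-1.0494482   4.51670247  6.75139971]
[18.43563629 37.16034004 -1.46044681] [[-0.002, -0.576, -0.817], [-0.0, -0.817, 0.576], [-1.0, 0.001, 0.002]]
A [-29.0, -7.7, 0.1, -0.0, 0.0, -0.0]
(62, 10, 32) [-38.8, -40.7, 0.1, -0.0, -0.0, -12.0] [-0.04 -0.45 -0.89]
(71, 3, 30) [-51.8, -17.4, 0.1, -0.0, -0.0, -21.0] [-0.05 -0.58 -0.81]
(71, 3, 2) [-24.7, -10.2, 0.1, -0.0, -0.0, -21.0] [-0.05 -0.58 -0.81]
(68, 0.5, 0) [-19.3, -12.9, 0.0, -0.0, -0.0, -18.0] [-0.04 -0.54 -0.84]
```

Emit:
{"method": "drive_tool", "body": {
  "targets": [-10,-2.6,0,0,0,0,0,-20,-5,0,0,0,0,0,-30,-8,0,0,0,0,0,-30,-8,0,0,0,0,0,-36,-10,0,0,0,-5,0,-41,-13,0,0,0,-10,0,-46,-15,0,0,0,-16,0,-52,-17.4,0,0,0,-21,0,-52,-17.4,0,0,0,-21,0,-52,-17.4,0,0,0,-21,0]
}}

```text
time_s: 19.5
ee_pos: [545.7, -97.8, 167.4]
orientation: [-0.426, 1.54, -0.556]
force: [-0.0, -0.2, -2.5]
opening: 0.684
```

```bash
python3 prof.py; cp pics/cur.png pics/s7.png; python3 - <<'E'
from g2 import *
o,p,_=now(); print(o['force'],o['opening']); h=hand2()
for g in((71,3,30),(71,3,2),(69,1.5,1),(68,.5,0),(68,0,-1)): print(g,delta(*tool_for(mirror_goal(*g,-.1,-6.5),h)))
E
```

```text
N 428 centre [ -3.8  40.4 169.3] normal [ 0.012 -0.947  0.321] angle 71.3 yaw-ish 0.7 x range [-34.   33.8] top z 199.7 low [23.8 11.2 78.9] glass height at panel y45 182.8
19.6 [545.40024403 -99.27553635 168.00416019] [-0.85  0.59  0.81  1.89  0.24  0.96 -0.35]
[-0.78623305 -0.43079238 -2.6763168 ] 0.6814274983898829
(71, 3, 30) [-1.7, 1.5, 1.1, -0.2, -0.2, -0.0]
(71, 3, 2) [21.0, 17.9, 1.0, -0.2, -0.2, -0.0]
(69, 1.5, 1) [24.8, 17.1, 1.0, -0.2, -0.2, 2.0]
(68, 0.5, 0) [27.0, 17.3, 1.0, -0.2, -0.2, 3.0]
(68, 0, -1) [27.5, 18.3, 1.0, -0.2, -0.2, 3.0]
```

View pics/s7.png

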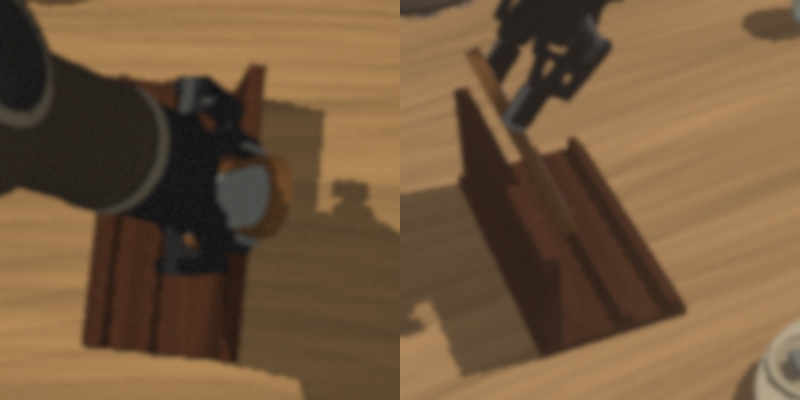

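The mirror is held at 71.3° (71° commanded), clear of both ribs and the panel, with its foot above the slot at (575,235). Lowering it behind the inner rib.

Emit:
{"method": "drive_tool", "body": {
  "targets": [8,6,0.5,0,0,0,0,16,12,1,0,0,0,0,21,17.4,1,0,0,0,0,21,17.4,1,0,0,0,0,21,17.4,1,0,0,0,0]
}}

```text
time_s: 20.1
ee_pos: [546.8, -96.7, 140.4]
orientation: [-0.427, 1.54, -0.558]
force: [-0.2, 0.7, -2.3]
opening: 0.68
```

```bash
python3 prof.py; python3 - <<'E'
from g2 import *
o,p,_=now(); print(o['force'],o['opening']); h=hand2()
for g in((71,3,2),(69,1.5,1),(68,1,.5),(68,.5,-.5),(67.5,.5,-1)): print(g,delta(*tool_for(mirror_goal(*g,-.1,-6.5),h)))
E
```

```text
N 576 centre [ -3.9  43.8 155.2] normal [ 0.003 -0.943  0.332] angle 70.6 yaw-ish 0.2 x range [-33.1  31.7] top z 197.6 low [26.   9.3 51.3] glass height at panel y45 158.5
20.2 [546.98958632 -96.61039078 140.75864141] [-0.84  0.63  0.79  1.91  0.23  0.91 -0.36]
[-0.39378455 -0.55580838 -2.0710478 ] 0.6778766380989247
(71, 3, 2) [0.6, -0.3, -0.3, -0.1, -0.1, 0.1]
(69, 1.5, 1) [4.4, -1.1, -0.3, -0.1, -0.1, 2.1]
(68, 1, 0.5) [6.4, -1.6, -0.3, -0.1, -0.1, 3.1]
(68, 0.5, -0.5) [6.9, -0.6, -0.3, -0.1, -0.1, 3.1]
(67.5, 0.5, -1) [8.3, -0.9, -0.3, -0.1, -0.1, 3.6]
```

Emit:
{"method": "drive_tool", "body": {
  "targets": [2.2,-0.7,0,0,0,1,0,4.4,-1.1,0,0,0,2.1,0,6.4,-1.6,0,0,0,3.1,0,6.4,-1.6,0,0,0,3.1,0,6.4,-1.6,0,0,0,3.1,0]
}}

```text
time_s: 20.7
ee_pos: [546.6, -101.4, 136.8]
orientation: [-0.382, 1.547, -0.515]
force: [-0.9, 4.0, 4.1]
opening: 0.682
```

Emit:
{"method": "drive_tool", "body": {
  "targets": [0.7,0.8,0,0,0,0,0,0.7,0.8,0,0,0,0,0,0.7,0.8,0,0,0,0,0]
}}

```text
time_s: 21.0
ee_pos: [547.0, -101.0, 135.9]
orientation: [-0.383, 1.546, -0.515]
force: [-1.7, 4.9, 5.8]
opening: 0.686
```

```bash
python3 prof.py; cp pics/cur.png pics/s8.png; python3 - <<'E'
from g2 import *
o,p,_=now(); print(o['force'],o['opening']); h=hand2()
for g in((68,0,0),): print(g,delta(*tool_for(mirror_goal(*g,-.1,-6.5),h)))
E
```

```text
N 570 centre [ -3.8  49.5 152.6] normal [ 0.019 -0.923  0.384] angle 67.4 yaw-ish 1.2 x range [-35.7  31.1] top z 191.9 low [20.4 -3.  25.1] glass height at panel y45 141.5
21.1 [ 547.00234526 -100.99005858  135.89757266] [-0.79  0.61  0.77  1.91  0.2   0.89 -0.32]
[-1.74007306  4.54020946  5.87736059] 0.6833231062088336
(68, 0, 0) [-0.2, 0.2, -0.7, -0.1, -0.1, -0.1]
```

The pose matches the nominal steep pose to within 0.2 mm, with light contact on the panel and board. Releasing and retreating.

Emit:
{"method": "drive_tool", "body": {
  "targets": [0,0,0,0,0,0,0.74,0,0,0,0,0,0,0.76,0,0,0,0,0,0,0.85,0,0,0,0,0,0,0.85,0,0,0,0,0,0,0.85]
}}

```text
time_s: 21.6
ee_pos: [546.4, -101.4, 135.3]
orientation: [-0.384, 1.547, -0.516]
force: [-0.2, 1.3, -0.4]
opening: 0.852
```

Emit:
{"method": "drive_tool", "body": {
  "targets": [-15,0,0,0,0,0,0.85,-45,0,0,0,0,0,0.9,-90,0,0,0,0,0,1,-135,0,0,0,0,0,1,-160,0,0,0,0,0,1,-160,30,0,0,0,0,1,-160,80,0,0,0,0,1,-160,120,0,0,0,0,1,-160,120,0,0,0,0,1]
}}

```text
time_s: 22.5
ee_pos: [561.7, 91.9, 200.8]
orientation: [-0.391, 1.549, -0.509]
force: [-0.4, 0.2, -0.1]
opening: 1.001
```

```bash
python3 prof.py; cp pics/cur.png pics/s9.png; python3 - <<'E'
from m import *
W=cloud('top')
for n,b,z0,z1 in [('case',(150,150,215,200),25,50),('brush',(365,150,435,175),6,25),('tumb',(95,315,160,375),70,95)]: print(n,rect(W,b,z0,z1))
E
```

```text
N 1104 centre [ -1.3  33.8 115.2] normal [ 0.006 -0.927  0.375] angle 68.0 yaw-ish 0.4 x range [-31.1  27.7] top z 191.1 low [-16.9  -2.3  25.4] glass height at panel y45 143.0
22.6 [562.46977324  85.96068378 204.2366741 ] [-1.02  0.61  0.74  1.68  0.13  1.23 -0.47]
case (517, np.float64(37.3), array([726.8, 309.1]), array([88.8, 35.4]), 76.49)
brush (275, np.float64(10.3), array([ 772.5, -200.7]), array([ 13.2, 137.1]), 2.17)
tumb (396, np.float64(83.3), array([334.7, 386.7]), array([70., 72.]), 7.77)
```

View pics/s9.png

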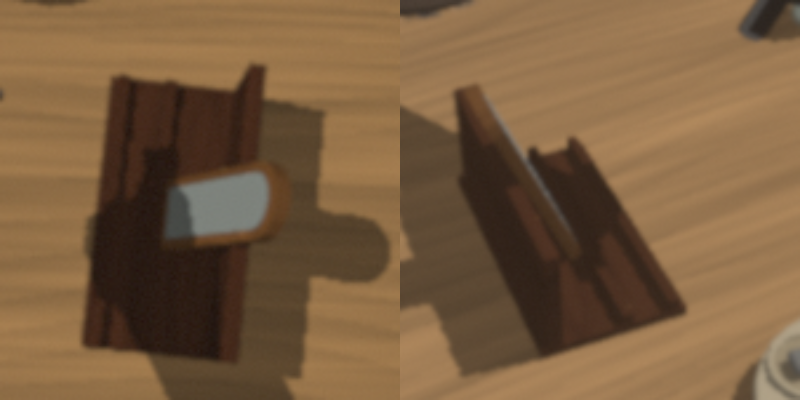

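The mirror stands steep at 68.0° with its foot behind the inner rib (165,240), but in the top view its long edges look slightly rotated in the mirror plane. I'll measure that.

```bash
cat > roll.py <<'E'
from prof import *
def roll(view='top'):
    W=cloud(view); s=(W.reshape(-1,3)-O)@RS
    t=np.radians(68); d=np.array([0,np.cos(t),np.sin(t)]); n=np.array([0,-np.sin(t),np.cos(t)])
    g0=np.array([0,4.6,10])+12*n; r=s-g0; u=r[:,0]; v=r@d; w=r@n
    k=(abs(w)<6)&(abs(u)<60)&(v>25)&(v<200)&np.isfinite(w)
    u,v=u[k],v[k]; print(view,'n',k.sum(),cv2.minAreaRect(np.c_[u,v].astype(np.float32)))
    out=[]
    for a in range(30,175,10):
        m=(v>=a)&(v<a+10)
        if m.sum()>8: lo,hi=np.percentile(u[m],[3,97]); out.append((a+5,lo,hi)); print(a+5,round(lo,1),round(hi,1),m.sum())
    o=np.array([q for q in out if q[0]<160]); 
    for j in(1,2): print('edge angle deg',np.degrees(np.polyfit(o[:,0],o[:,j],1)[0]).round(2))
if __name__=='__main__':
    snap('top'); roll(); 
E
python3 roll.py
```

```text
top n 1101 ((-1.831674575805664, 108.406494140625), (60.10456466674805, 166.3983612060547), 0.4208788275718689)
35 -30.3 27.3 48
45 -28.2 28.1 60
55 -29.4 26.6 50
65 -29.2 25.3 60
75 -29.4 26.1 53
85 -29.5 26.3 56
95 -29.6 28.0 71
105 -29.1 26.9 65
115 -28.1 25.1 61
125 -29.7 25.3 67
135 -30.3 27.6 63
145 -29.5 27.4 76
155 -30.2 26.8 76
165 -29.5 26.6 75
175 -27.4 24.7 86
edge angle deg -0.26
edge angle deg -0.13
```

```bash
python3 - <<'E'
from m import *
W=cloud('top'); b=W[225:318,420:500].reshape(-1,3); b=b[(b[:,2]>40)&(abs(b[:,0]-509)<78)&(abs(b[:,1]+330)<52)]
for lo,hi in((0,509),(509,700)):
    q=b[(b[:,0]>lo)&(b[:,0]<hi)]; print(len(q),np.median(q,0).round(0))
S2=np.load('last_scene.npz'); Ws=cloud('scene'); w=Ws[235:285,450:515].reshape(-1,3); w=w[w[:,2]>30]; print('case via scene',np.round(cv2.minAreaRect(w[:,:2].astype(np.float32))[0]),len(w))
o=readout.get_obs(); print(o['time_s'],o['force'],o['ee_pos'])
workorder.close_job()
E
```

```text
307 [ 472. -329.   67.]
293 [ 548. -321.   67.]
case via scene [716. 311.] 808
22.65 [ 0.12066339 -1.01580488  1.05476124] [562.65647438  84.62488768 205.08016106]
the job is handed in; nothing more can be done
```

I cleared both cartons into the bin, laid the mirror reclined in the stand and let go. I then took it again and left it leaning steeply behind the inner rib, and handed the job in at 22.65 s.

| Check | Measured | Expected |
|---|---|---|
| Reclined angle | 49.7° | 50° |
| Glass height at the panel, reclined | 129.2 mm | 128.7 mm |
| Steep angle | 68.0° | 68° |
| Glass height at the panel, steep | 143.0 mm | 142.0 mm |
| Turn from square to the panel, steep | 0.4° | 0° |
| In-plane tilt, steep | about 0.2° | 0° |

- **Steep pose:** in the last picture one edge looked slanted. The depth measurement gives only about 0.2°, so I took that as perspective.
- **Cartons:** both stand upright inside the bin.
- **Other things on the table:** the brush and tumbler read the same as at the start, within about 2 mm. From above, the arm half hid the aid case, so that reading was only partial. The scene camera put it at (716, 311) against (714, 313) at the start, within measuring error.
- **Robot:** the gripper is empty and well clear. The tool force reads about 1 N, which is sensor noise.

I did not re-check the mirror after handing in. The last measurement was just before, about 1 s after I let go of it.

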